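Clamp a circuit board in the T-slot rework fixture

ROBOT

A 6-joint arm with a two-finger parallel gripper is mounted at the origin on a cart in front of the work surface, level with it; the furniture and walls round the work are solid. World frame = base frame: x ahead of the robot, y to its left, z up, the work surface at z = 0. Lengths are in m, angles in rad, forces in N, time in s.
With the tool pointing down it reaches from about 0.25 to 0.775 m from the base axis. Payload 8.9 kg.
Tool frame: the origin (TCP) lies midway between the tips of the shut fingers; the grasp point (between the pads) lies 19 mm behind it; z points along the fingers, y is the line along which they close (so a half turn about z gives the same grasp; the last joint's range is limited). The gripper opens to 85 mm and grips with 20 to 120 N. Pads are 22 mm wide; open, the fingers measure 114 mm over their backs; the gripper's body (76 mm by 85 mm) begins 54 mm behind the grasp point. The pads swing forward as they close: fully open they stand 13 mm farther back than shut.
Start: joints at [-1.39, 0.291, -0.153, 1.127, 0, 1.431], TCP at [0.165, -0.498, 0.231] pointing down, gripper open.
Joint ranges: [-2.52, 2.52], [-0.91, 1.74], [-1.3, 1.37], [-1.96, 2.02], [-1.52, 1.47], [-3.14, 3.14]. Speed limits (rad/s): [2.22, 2.22, 2.79, 3.14, 3.14, 3.14].

INTERFACE

Orientations are given as a 3x3 rotation matrix whose columns are the frame's x, y, z axes.
In Python, from bench import robot gives the robot as it stands. The module is installed in compiled form; this text tells all that it offers. Calls block until the motion is done:
- robot.move_ptp(position, orientation): joint-space move of the TCP to a pose.
- robot.movel(position, vel=0.15, rotation=None): straight line of the TCP; rotation=None keeps the orientation; vel is the mean speed in m/s.
- robot.set_joints(angles): joint-space move.
- robot.grip(opening, squeeze=None): finger opening in m; squeeze is the grip in N (None keeps the last); returns when the fingers have stopped.
- robot.dwell(seconds).
- robot.inverse_kinematics(position, orientation): joint angles nearest the present ones, or None.
- robot.read_state(): the state.
- robot.snapshot(name): name is "side" or "top" or "wrist"; returns a dict with "color" (400x640x3 uint8, red, green, blue), "camera_matrix" (3x3 intrinsics, pixels), "rvec" (rotation vector, rad) and "tvec" (3), from world to camera coordinates, as OpenCV has them. Camera axes: x right, y down, z forward; pixel columns grow to the right and rows downward; lengths in m; the calibration is good to about 2 mm. A picture is of the moment at which its call begins. There is no depth.
A pose or a line that the arm cannot do raises robot.IKError and nothing moves.
- robot.hand_in(): hands the job in; it is judged then, once.
The state is a dict: "clock": time; "joint_positions": joint angles; "joint_velocities": joint speeds; "joint_torque": joint torques, N m; "ee_pos": TCP position; "tcp_rot": TCP orientation; "ft_force": force on the tool from outside, world axes, zero at the start; "moment": the same for the moment, N m; "width": finger opening in m; "grasp_force": force on a finger pad.
Only numpy, scipy, OpenCV 4.12 (cv2) and the standard library are available. Lean on these libraries where they do the work, as an engineer would, in place of code of your own. Each camera call takes 0.05 s, during which the arm holds its last target. There are 200 camera calls.

TASK

Take the blue clamp out of its profile offcut, drop its T-shaped foot into the slot of the long rail behind the circuit board, and slide it up so that it pushes the board along its guides against the sprung end stop with about 5 N. While keeping that push, press the orange handle down against its spring, turn it a quarter turn clockwise (seen from above) and let it come up, so that the foot locks under the slot and the board stays held; then let go. Never push on the board with more than 12 N, do not force the handle, and leave the jar, the tape roll and the heatsink where they are.

Things in the scene. Friction and masses are not known exactly. Their poses are not given: they have to be found in the camera images.
- rail: Aluminium T-slot profile fixed to the bench, 80 wide (its x), 240 long (its y), 30 high; origin at the centre of its underside, z up. One slot runs its whole length along y at x = 0: mouth 12 wide with 2 mm bevels, lips 6 thick, below them a chamber 26 wide and 11 deep. Two black card guides on it (y = -23 to +113; fences 13 high) carry the board on ledges 8 high.
- slot_entry (a point): Point on the slot's mid-line at the rail's top face (30 above the bench), 70 towards -y from the rail's origin: the free part of the slot behind the board, a good place to drop the clamp in. The clamp drags on the rail with its own friction (about 0.6 of the downward load), so slide it with little weight on it or the force felt exceeds the push on the board. Axes as the rail's.
- stop_zone (a point): Point of the rail on the slot's mid-line at board height, y = +74. The sprung rubber pad of the grey end stop meets the board edge somewhere from 12 before to 12 beyond it (y = +62 to +86, pad free): the stop is fixed at another place each time and not measured, so find it by feel. The pad pushes back 1.5 N at first, then 1 N per mm; 8 mm of travel, then hard. Its lip reaches 3 over the board.
- board_center (a point): Centre of the green circuit board, 44 (x) by 60 (y), 2 thick, about 32 g, loose on the ledges of the card guides (underside 8 above the rail's top face); it slides along the guides (rail y). Its parts stand up to 7 above it. Push it with the clamp only, never with the gripper.
- offcut: Short piece of the same profile fixed to the bench, 46 wide (x), 60 long (y), 30 high, slot along its y; origin at the centre of its underside. The clamp starts standing in it, unlocked, and lifts straight up.
- clamp_foot (a point): Point of the loose clamp (about 230 g): centre of the underside of its blue jaw, which sits on the profile's top face. Jaw 30 (x) by 36 (y), 16 high; its +y face, 18 from here, meets the board edge (a 3.5 mm lip above reaches over the board). Under it two keys 10 wide reach 3.5 into the slot and the T-head, 10 (x) by 22 (y), 6 thick, 9.5 down with the handle up. y along the slot, z up.
- clamp_grip (a point): Where to grasp the clamp's orange handle: centre of a bar 12 thick (x), 36 long (y), 24 high, standing on a black disc 37 in diameter. The point lies 42 above clamp_foot (at stud_press 0), the bar's top 52.5 and the disc's upper face 28.5 above clamp_foot. The bar lies as the T-head does; this point's axes turn with it.
- stud (a joint): Quarter turn of handle and T-head in the jaw, rad: 0 = head along the slot (drops in and out), grows clockwise seen from above to a stop at 1.571 = head across the slot, under the lips. Friction 0.03 N m. Between the lips the head cannot turn: the handle must be pressed down first.
- stud_press (a joint): How far handle and head are pressed down in the jaw, m: 0 = up, 0.006 = fully down. The spring takes 5 N to start and 2 N more per mm (17 N fully down). With the jaw seated, the head is free below the lips beyond 0.0025 (turn it at about 0.0045); let go when turned, it comes up against the lips at about 0.0025.
- paste_jar: Bystander: jar with a green lid, 53 in diameter, 42 high; origin at the centre of its underside.
- tape: Bystander: roll of blue tape lying flat, 61 in diameter, 19 high; origin at the centre of its underside.
- heatsink: Bystander: bare finned heatsink, 30 by 45, 23 high; origin at the centre of its underside.

How it is judged:
On the way, in this order (a step that is already met when the one before it is completed fails the run):
1. the clamp stands in the rail's slot behind the board, jaw down on the rail, unlocked and not yet touching the board (z of clamp_foot in the frame of rail between 0.028 and 0.0315 m and x of clamp_foot in the frame of rail between -0.003 and 0.003 m and angle between the y axis of clamp_foot and the y axis of rail, either way round below 0.15 rad and value of joint stud below 0.3 rad and contact force between clamp and board below 0.2 N), for 0.1 s.
2. still unlocked, the clamp pushes the board against the end stop with more than 1.6 N (z of clamp_foot in the frame of rail between 0.028 and 0.0315 m and x of clamp_foot in the frame of rail between -0.003 and 0.003 m and angle between the y axis of clamp_foot and the y axis of rail, either way round below 0.15 rad and contact force between clamp and board above 1.6 N and contact force between board and rail above 1.6 N and value of joint stud below 0.3 rad), for 0.1 s.
3. the handle is turned across and has come up, the T-head locked under the lips (z of clamp_foot in the frame of rail between 0.028 and 0.0315 m and x of clamp_foot in the frame of rail between -0.003 and 0.003 m and angle between the y axis of clamp_foot and the y axis of rail, either way round below 0.15 rad and contact force between clamp and board above 1.6 N and contact force between board and rail above 1.6 N and value of joint stud above 1.3 rad and value of joint stud_press between 0.0015 and 0.0032 m), for 0.1 s.
At the end, for the whole second after the job is handed in: Clamp seated in the rail slot (height within 2 mm, mid-line within 3 mm, along it within 0.15 rad), handle turned past 1.3 rad and up with the head under the lips (stud_press 1.5 to 3.2 mm); board on its guides, held between clamp and stop with 1.6 to 12 N; all at rest (all of step 3 and contact force between clamp and board below 12 N and linear speed of each of clamp, board below 0.01 m/s and z of board_center in the frame of rail between 0.036 and 0.042 m); the robot touches nothing.
It fails at once if the clamp pushes on the board with more than 12 N (contact force between clamp and board above 12 N).
It fails at once if the clamp is forced: more than 45 N between it and the rail (contact force between clamp and rail above 45 N).
It fails at once if the robot touches the board (contact force between any of the fingers, the arm and board above 0.5 N).
It fails at once if a bystander is moved more than 15 mm (distance of any of paste_jar, tape, heatsink from where it was at the start of the episode above 0.015 m).
It also fails if it takes over 58 s, if anything falls off the work surface, if the arm or the gripper's body presses on something with over 40 N, if the wrist force passes 120 N, or if a joint passes its speed limit or range.

## Working session

There is one attempt and no reset: what is moved stays moved. The work goes in short steps, each a Python script; the robot and the scene stay as the last script left them, time stands still between calls to the robot, and variables do not carry over. Pictures are saved under pics/ and viewed, at most 10 in all, crops included, and the job is handed in when it is done.

```bash
mkdir -p pics
cat > h.py <<'E'
import numpy as np, cv2, pickle
from bench import robot
def snap(name, fn=None):
    s=robot.snapshot(name)
    if fn:
        cv2.imwrite('pics/%s.png'%fn, s['color'][:,:,::-1]); pickle.dump({k:s[k] for k in('color','camera_matrix','rvec','tvec')},open('pics/%s.pkl'%fn,'wb'))
    return s
def load(fn): return pickle.load(open('pics/%s.pkl'%fn,'rb'))
def ray(s,px,z):
    R=cv2.Rodrigues(np.array(s['rvec'],float))[0]; t=np.array(s['tvec'],float).ravel(); K=np.array(s['camera_matrix'])
    c=-R.T@t; p=np.atleast_2d(np.array(px,float)); d=(np.linalg.inv(K)@np.c_[p,np.ones(len(p))].T).T@R
    return c+d*((z-c[2])/d[:,2])[:,None]
def proj(s,P): return cv2.projectPoints(np.atleast_2d(np.array(P,float)),np.array(s['rvec'],float),np.array(s['tvec'],float),np.array(s['camera_matrix'],float),None)[0][:,0]
E
python3 - <<'E'
from h import *
for n in('side','top'):
    s=snap(n,n+'0'); R=cv2.Rodrigues(np.array(s['rvec'],float))[0]; print(n,-R.T@np.array(s['tvec']).ravel(),R[2])
print(robot.read_state())
E
```

```text
side [-0.00733989  1.03552646  0.43473745] [ 0.549294   -0.71907935 -0.4256771 ]
top [0.29746232 0.43399818 0.92562916] [ 0.20019461 -0.00457705 -0.97974546]
{'clock': 0.1, 'joint_positions': array([-1.39033048e+00,  2.91183376e-01, -1.53988673e-01,  1.12668310e+00,
       -1.53065222e-05,  1.43151315e+00]), 'joint_velocities': array([ 7.79059060e-04, -3.35956278e-03,  2.66782609e-03,  1.00861021e-03,
        2.14789625e-03,  5.40704606e-05]), 'joint_torque': array([ 1.58065352e-03, -5.37978172e+01,  3.31918180e+01,  9.35059361e-03,
       -1.59978799e-04,  5.55695735e-06]), 'ee_pos': array([ 0.16496616, -0.49803978,  0.230834  ]), 'tcp_rot': array([[ 9.49314349e-01,  3.14328213e-01, -2.05104296e-04],
       [ 3.14328252e-01, -9.49313789e-01,  1.03888311e-03],
       [ 1.31841936e-04, -1.05069672e-03, -9.99999439e-01]]), 'ft_force': array([ 0.10442064,  0.31319671, -0.26718398]), 'moment': array([ 0.0164174 , -0.00685925, -0.0281283 ]), 'grasp_force': 0.0, 'width': 0.08561765788122078}
```

View pics/top0.png

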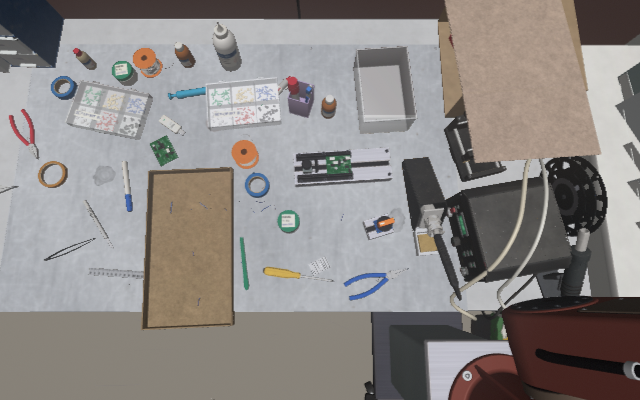

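View pics/side0.png

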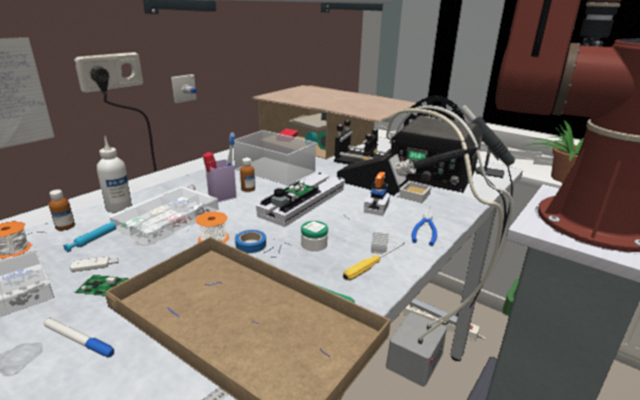

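The top view shows the rail around (343,167), with the board at (340,163) and the free slot to its right. The clamp and offcut are at (381,227). I'll zoom in on both.

Run:
```python
from h import *
s=load('top0')
c=s['color'][135:250,285:415]
cv2.imwrite('pics/c1.png',cv2.resize(c,None,fx=5,fy=5,interpolation=cv2.INTER_CUBIC)[:,:,::-1])
hsv=cv2.cvtColor(s['color'],cv2.COLOR_RGB2HSV)
m=cv2.inRange(hsv,(3,120,110),(20,255,255)); m[:200]=0;m[250:]=0;m[:,:350]=0;m[:,415:]=0
n,l,st,ce=cv2.connectedComponentsWithStats(m)
for i in range(1,n):
    if st[i,4]>5: 
        pts=np.argwhere(l==i)[:,::-1]; print(st[i],ce[i],ray(s,ce[i],.08), cv2.minAreaRect(pts.astype(np.float32)))
for p in [(343,167),(294,167),(391,167),(381,227)]: print(p,ray(s,p,.03))
print(ray(s,[(0,0),(640,0)],0.1))
```

```text
[378 218  16   9  74] [386.33783784 221.7972973 ] [[0.4163892 0.2583147 0.08     ]] ((385.8027648925781, 222.00921630859375), (5.268045425415039, 16.091482162475586), 73.3007583618164)
(343, 167) [[0.55946865 0.34916504 0.03      ]]
(294, 167) [[0.55940709 0.46982509 0.03      ]]
(391, 167) [[0.55952902 0.23082528 0.03      ]]
(381, 227) [[0.41091534 0.26118562 0.03      ]]
[[ 0.97008565  1.20192177  0.1       ]
 [ 0.97468631 -0.39802883  0.1       ]]
```

View pics/c1.png

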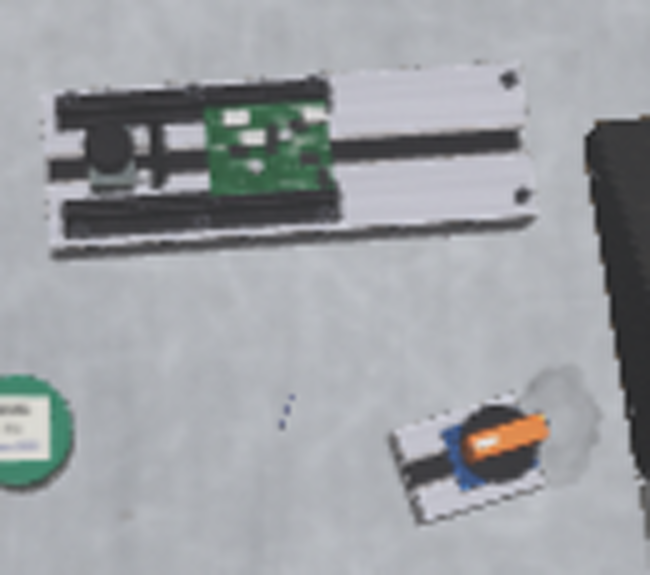

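The crop shows the rail slot running from (50,168) to (520,138), with the stop at the left, so rail +y is about world +y. The handle axis runs (465,450)–(548,425). I'll move above the clamp for a near look.

```bash
cat >> h.py <<'E'
def down(yaw):
    c,s=np.cos(yaw),np.sin(yaw); return np.array([[c,s,0],[s,-c,0],[0,0,-1.]])
E
python3 - <<'E'
from h import *
s=load('top0')
a,b=ray(s,[(378.5,224.8),(394.2,220)],.082); d=b-a; yaw=np.arctan2(d[1],d[0]); print(a,b,yaw)
robot.move_ptp([.2,-.3,.30],down(-.8))
robot.move_ptp([.40,.25,.25],down(yaw))
s=snap('wrist','w1'); st=robot.read_state(); print(st['clock'],st['joint_positions'],st['ee_pos'],st['ft_force'])
R=cv2.Rodrigues(np.array(s['rvec'],float))[0]; print(-R.T@np.array(s['tvec']).ravel(),R)
E
```

```text
[0.40930347 0.27665664 0.082     ] [0.42019079 0.24081219 0.082     ] -1.2759139123428394
4.8583 [ 4.02919278e-01  1.78722970e-01 -2.50765873e-01  1.14121961e+00
 -9.91431637e-05 -1.46201642e+00] [0.40015649 0.24977322 0.25004747] [-0.04603677 -0.5656089  -0.01646554]
[0.42142072 0.17695797 0.39332018] [[-9.57189692e-01 -2.89461385e-01  2.19909158e-05]
 [-2.76257622e-01  9.13550224e-01  2.98509153e-01]
 [-8.64269626e-02  2.85723809e-01 -9.54406771e-01]]
```

View pics/w1.png

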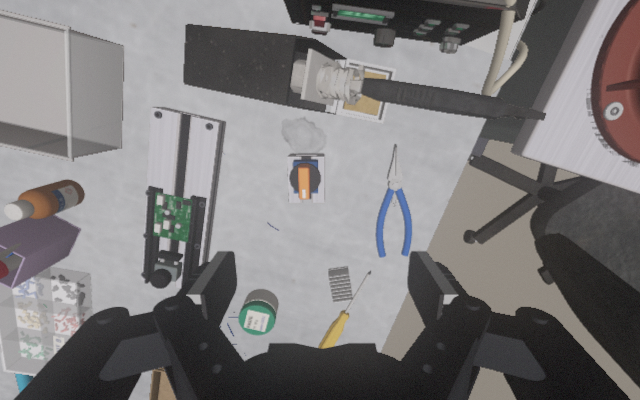

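The wrist view shows the clamp at (305,178) and the rail at upper left with its slot at x≈183. I'll zoom in on both for the clamp's facing and an exact fit.

Run:
```python
from h import *
s=load('w1')
a=cv2.resize(s['color'][140:215,270:340],None,fx=6,fy=6,interpolation=cv2.INTER_CUBIC)
b=cv2.resize(s['color'][100:290,135:230],None,fx=3.0,fy=3.0,interpolation=cv2.INTER_CUBIC)
H=max(a.shape[0],b.shape[0]); o=np.zeros((H,a.shape[1]+b.shape[1],3),np.uint8); o[:a.shape[0],:a.shape[1]]=a;o[:b.shape[0],a.shape[1]:]=b
print(a.shape,b.shape);cv2.imwrite('pics/c2.png',o[:,:,::-1])
hsv=cv2.cvtColor(s['color'],cv2.COLOR_RGB2HSV)
def big(lo,hi,roi):
    m=cv2.inRange(hsv,lo,hi); z=np.zeros_like(m); x0,y0,x1,y1=roi; z[y0:y1,x0:x1]=m[y0:y1,x0:x1]
    n,l,st,ce=cv2.connectedComponentsWithStats(z); i=1+st[1:,4].argmax(); return np.argwhere(l==i)[:,::-1].astype(np.float32),st[i]
p,st=big((3,120,60),(20,255,255),(270,140,340,215)); print('orange',st,cv2.minAreaRect(p))
p,st=big((100,90,30),(125,255,255),(270,140,340,215)); print('blue',st,cv2.minAreaRect(p))
p,st=big((55,90,30),(85,255,255),(135,180,210,260)); r=cv2.minAreaRect(p);print('green',st,r)
w=ray(s,cv2.boxPoints(r),.039); print(w, w.mean(0))
print(ray(s,[(150,107),(225,122),(144,283),(200,285)],.03))
```

```text
(450, 420, 3) (570, 285, 3)
orange [298 168  11  30 244] ((303.0, 182.5), (29.0, 10.0), 90.0)
blue [309 162   9   5  23] ((313.20001220703125, 162.60000610351562), (8.049844741821289, 3.5777084827423096), 26.56505012512207)
green [170 206  19  35 262] ((179.72352600097656, 222.59410095214844), (17.180015563964844, 34.206642150878906), 4.39870548248291)
[[0.56393494 0.39437923 0.039     ]
 [0.56749544 0.34612275 0.039     ]
 [0.54647888 0.34160664 0.039     ]
 [0.54211967 0.38976307 0.039     ]] [0.55500723 0.36796792 0.039     ]
[[0.61406545 0.2366857  0.03      ]
 [0.52642998 0.2280244  0.03      ]
 [0.59282193 0.47874655 0.03      ]
 [0.51645434 0.45906271 0.03      ]]
```

View pics/c2.png

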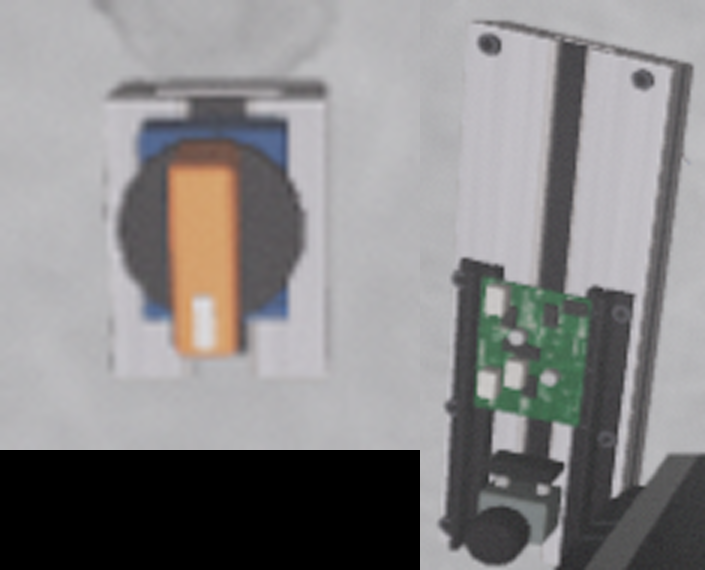

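Run:
```python
from h import *
s=load('w1')
f=lambda X,Y:(270+X/6,140+Y/6)
print('jaw',ray(s,[f(215,118),f(215,118),f(215,320)],.046)[:, :2], 'lowtop', ray(s,f(215,118),.030)[:,:2])
e=ray(s,[f(203,163),f(208,355)],.0825); print('bar',e[:,:2],e.mean(0))
o=ray(s,[f(108,95),f(327,95),f(115,377),f(327,377)],.03);print('offcut',o[:,:2],o.mean(0))
robot.move_ptp([.545,.36,.16],down(-1.45))
s=snap('wrist','w2'); st=robot.read_state(); print(st['clock'],st['ee_pos'],st['joint_positions'])
cv2.imwrite('pics/c3.png',cv2.resize(s['color'][0:300,150:550],None,fx=2,fy=2,interpolation=cv2.INTER_CUBIC)[:,:,::-1])
robot.move_ptp([.415,.32,.17],down(-1.276))
s=snap('wrist','w3'); 
cv2.imwrite('pics/c4.png',cv2.resize(s['color'][100:250,200:400],None,fx=3,fy=3,interpolation=cv2.INTER_CUBIC)[:,:,::-1])
```

```text
jaw [[0.42184928 0.24066685]
 [0.42184928 0.24066685]
 [0.41047659 0.2805823 ]] lowtop [[0.42186902 0.24360173]]
bar [[0.42163918 0.24233334]
 [0.41102072 0.27651279]] [0.41632995 0.25942306 0.0825    ]
offcut [[0.44420553 0.24538859]
 [0.40115586 0.23237022]
 [0.42710088 0.30392008]
 [0.38334518 0.29068837]] [0.41395187 0.26809181 0.03      ]
5.7333 [0.54465378 0.35952394 0.16121085] [ 4.71548276e-01  5.75261866e-01  1.05831919e-01  1.10064149e+00
 -9.29009348e-05 -1.22026434e+00]
```

View pics/c3.png

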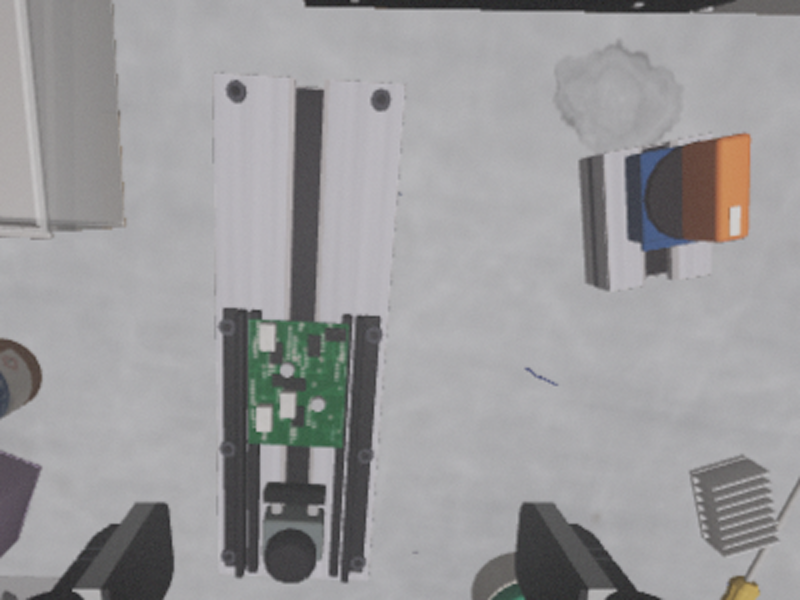

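View pics/c4.png

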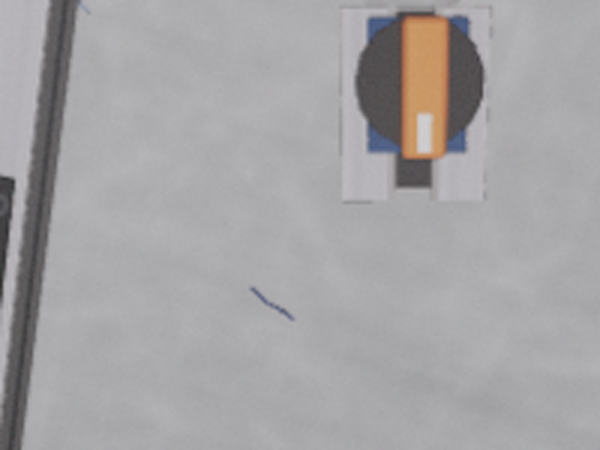

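The crops show the clamp's white mark and lip facing world +y, the same way as the rail, with the bar centre near (.4163,.2594). In c3 the slot is the dark strip from (309,90) to (303,310). Next I'll compute both lines with subpixel accuracy.

```bash
cat > m.py <<'E'
from h import *
def slotline(s,rows,c0,c1):
    g=cv2.cvtColor(s['color'],cv2.COLOR_RGB2GRAY).astype(float); P=[]
    for r in rows:
        v=g[r,c0:c1]; th=(v.min()+np.median(v))/2; i=np.where(v<th)[0]; a,b=i[0],i[-1]
        l=a-1+(v[a-1]-th)/(v[a-1]-v[a]); q=b+(th-v[b])/(v[b+1]-v[b]); P.append((c0+(l+q)/2,r,q-l))
    return np.array(P)
if __name__=='__main__':
    s=load('w2'); P=slotline(s,range(55,150,5),288,322); print(P[:, 2].round(1))
    W=ray(s,P[:,:2],.028); vx,vy,x0,y0=cv2.fitLine(W[:,:2].astype(np.float32),cv2.DIST_L2,0,.01,.01).ravel()
    if vy<0: vx,vy=-vx,-vy
    d=np.array([vx,vy]); n=np.array([-vy,vx]); print('line',d,np.arctan2(vy,vx),x0,y0,((W[:,:2]-[x0,y0])@n*1e3).round(2))
    # rail y ends: near edge row
    e=ray(s,[(150+311/2,78/2)],.03)[0,:2]; pend=np.array([x0,y0])+d*((e-[x0,y0])@d); print('rail -y end',pend,'origin',pend+.12*d,'entry',pend+.05*d)
    gd=ray(s,[(150+300/2,310/2),(150+298/2,320/2),(150+298/2,446/2)],.043)[:,:2]; print('guide start, board back, front: rail y',(gd-(pend+.12*d))@d)
    s=load('w3'); f=lambda X,Y:(200+X/3,100+Y/3)
    h=ray(s,[f(402,16),f(447,16),f(402,157),f(447,157)],.0825)[:,:2]; a=h[:2].mean(0);b=h[2:].mean(0);print('bar',h.mean(0),b-a,np.linalg.norm(b-a),np.linalg.norm(h[0]-h[1]),np.arctan2(*(b-a)[::-1]))
    o=ray(s,[f(342,8),f(493,8),f(342,201),f(486,201)],.03)[:,:2];print('offc',o.mean(0),np.arctan2(*(o[2:].mean(0)-o[:2].mean(0))[::-1]), np.arctan2(*(o[2]-o[0])[::-1]))
    P=slotline(s,range(154,162),325,350); print(P)
    print(ray(s,P[:,:2],.028)[:,:2].mean(0))
E
python3 m.py
```

```text
[13.6 13.8 13.6 13.7 13.5 13.3 13.5 13.3 13.4 13.3 13.3 13.1 13.1 13.
 13.2 13.1 12.9 12.7 12.7]
line [-0.06741731  0.9977249 ] 1.6382649 0.57022166 0.281784 [-0.03  0.01  0.03  0.05  0.05 -0.08 -0.04 -0.01  0.01 -0.01 -0.02  0.01
 -0.04  0.02  0.03  0.09 -0.05 -0.02 -0.01]
rail -y end [0.5735089  0.23313536] origin [0.56541882 0.35286235] entry [0.57013804 0.28302161]
guide start, board back, front: rail y [-0.02539301 -0.02089775  0.03928632]
bar [0.41706339 0.25945117] [-0.01089409  0.03350839] 0.03523483550602267 0.01124808137884697 1.885132461709294
offc [0.41360836 0.26879509] 1.8637189418794582 1.8573177774645488
[[337.44700358 154.          11.45214669]
 [337.44625113 155.          11.47786811]
 [337.42683438 156.          11.54255765]
 [337.43311037 157.          11.51839465]
 [337.44482601 158.          11.43727106]
 [337.4620075  159.          11.46060038]
 [337.42774443 160.          11.44639794]
 [337.44428503 161.          11.42515543]]
[0.40813796 0.2890132 ]
```

```bash
cat >> h.py <<'E'
def st(msg=''):
    s=robot.read_state(); print(msg,'t%.2f'%s['clock'],'p',s['ee_pos'].round(4),'f',s['ft_force'].round(2),'m',s['moment'].round(3),'w %.4f g %.1f'%(s['width'],s['grasp_force'])); return s
E
python3 - <<'E'
from h import *
R=down(1.862-np.pi); p=np.array([.4169,.2594])
robot.grip(.045)
robot.move_ptp([*p,.11],R); robot.dwell(.2); st('above')
robot.movel([*p,.0610],.08); robot.dwell(.2); st('down')
robot.grip(.0,60); st('grip'); robot.dwell(.2); st()
robot.movel([*p,.0640],.03); robot.dwell(.1); st('lift3')
robot.movel([*p,.085],.08); robot.dwell(.2); st('lift')
E
```

```text
above t7.50 p [0.4178 0.2604 0.1108] f [-0.06 -0.68  0.11] m [ 0.017 -0.02  -0.039] w 0.0445 g 0.0
down t8.46 p [0.4173 0.2596 0.0615] f [ 0.26 -0.01  0.7 ] m [0.038 0.01  0.013] w 0.0451 g 0.0
grip t8.86 p [0.4171 0.2595 0.0612] f [-0.52 -0.23  1.92] m [-0.038  0.028 -0.017] w 0.0106 g 60.9
 t9.06 p [0.417  0.2595 0.0611] f [0.62 0.16 3.28] m [-0.029  0.057  0.007] w 0.0104 g 60.9
lift3 t9.41 p [0.4166 0.2593 0.0638] f [-0.63  0.49 -2.64] m [-0.008 -0.038  0.065] w 0.0106 g 60.3
lift t10.03 p [0.4165 0.2592 0.0845] f [-0.19  1.05 -2.55] m [-0.003 -0.007  0.034] w 0.0110 g 60.3
```

Run:
```python
from h import *
R=down(1.6383-np.pi); p=np.array([.5701,.2830])
robot.movel([.4169,.2594,.10],.15)
robot.movel([*p,.10],.15,R); robot.movel([*p,.081],.06); robot.dwell(.3); b=st('above')['ft_force']
z=.081
while z>.0612:
    z-=.002; robot.movel([*p,z],.04)
    f=robot.read_state()['ft_force']-b
    if abs(f[2])>4 or np.hypot(*f[:2])>4: st('contact'); break
robot.dwell(.2); st('end')
s=snap('wrist','w4')
cv2.imwrite('pics/c5.png',cv2.resize(s['color'][60:360,150:500],None,fx=2,fy=2,interpolation=cv2.INTER_CUBIC)[:,:,::-1])
```

```text
above t12.22 p [0.5703 0.2831 0.0813] f [ 0.03 -0.15 -2.16] m [-0.001  0.044  0.052] w 0.0105 g 60.2
end t14.93 p [0.5704 0.2831 0.0612] f [0.51 0.45 0.85] m [ 0.114 -0.192 -0.084] w 0.0110 g 60.5
```

```bash
cat >> h.py <<'E'
d=np.array([-.0674,.9977]); n=np.array([d[1],-d[0]]) # along slot, rail +x
def force(k=5,dt=.02):
    F=[];M=[]
    for _ in range(k):
        robot.dwell(dt); s=robot.read_state(); F.append(s['ft_force']); M.append(s['moment'])
    F=np.mean(F,0); return np.array([F[:2]@n,F[:2]@d,F[2]]),np.mean(M,0),s
E
python3 - <<'E'
from h import *
p=np.array([.5701,.2830]); z=.0612
for i in range(3):
    f,m,s=force(); print(f.round(2),z,s['ee_pos'].round(4),s['clock'])
    z+=np.clip((-1.5-f[2])*1e-4,-4e-4,4e-4); robot.movel([*p,z],.02)
y=0.
for y in (.015,.03,.045,.052):
    robot.movel([*(p+d*y),z],.05); f,m,s=force(3); print(y,f.round(2),s['ee_pos'].round(4),round(s['clock'],2))
    z+=np.clip((-1.5-f[2])*1e-4,-3e-4,3e-4)
    if f[1]<-2.5: break
print('z',z)
E
```

```text
[0.96 0.3  0.91] 0.0612 [0.5704 0.2831 0.0612] 15.0583
[1.54 0.33 2.95] 0.06095900192306746 [0.5704 0.2831 0.0612] 15.3917
[1.47 0.77 5.27] 0.060559001923067464 [0.5704 0.2831 0.0608] 15.725
0.015 [ 1.66 -2.48  5.83] [0.5695 0.2973 0.0604] 16.48
0.03 [ 1.64 -3.72  6.67] [0.5685 0.3121 0.0601] 16.98
z 0.05955900192306746
```

Run:
```python
from h import *
p=np.array([.5701,.2830]); z=.0612
for i in range(4):
    robot.movel([*(p+d*.0285),z],.03); f,m,s=force(4); print(f.round(2),round(z,5),s['ee_pos'].round(4),round(s['clock'],2))
    if abs(f[2]+1.2)<.6: break
    z+=np.clip((f[2]+1.2)*1e-4,-4e-4,4e-4)
for y in (.036,.044,.05):
    robot.movel([*(p+d*y),z],.05); f,m,s=force(3); print(y,f.round(2),s['ee_pos'].round(4),round(s['clock'],2))
    z+=np.clip((f[2]+1.2)*1e-4,-3e-4,3e-4)
    if f[1]<-2.5: break
print('z',z)
```

```text
[ 2.37 -1.13  4.08] 0.0612 [0.5683 0.3113 0.0612] 17.29
[ 2.43 -1.02 -0.42] 0.0616 [0.568  0.3112 0.0613] 17.61
[ 2.71 -1.52 -3.02] 0.06168 [0.5679 0.3113 0.0613] 17.93
[ 1.6  -1.1  -2.41] 0.0615 [0.5679 0.3114 0.0613] 18.24
0.036 [ 0.86 -0.12 -2.01] [0.5674 0.3196 0.0613] 18.59
0.044 [ 0.3   1.44 -1.85] [0.567  0.3273 0.0613] 18.95
0.05 [-0.25  1.24 -0.99] [0.5667 0.3333 0.0613] 19.27
z 0.0612486308045388
```

Run:
```python
from h import *
p=np.array([.5701,.2830]); z=.0613; y=.050
while y<.088:
    y+=.002 if y<.052 or f[1]>-1.2 else .001
    robot.movel([*(p+d*y),z],.03); f,m,s=force(3); print(round(y,4),f.round(2),round(z,5),((s['ee_pos'][:2]-p)@d).round(4),s['ee_pos'].round(4)[2],round(s['clock'],2))
    z+=np.clip((f[2]+1.2)*5e-5,-1e-4,1e-4)
    if f[1]<-4.5: break
print('z',z)
```

```text
0.052 [ 0.41  0.09 -0.74] 0.0613 0.052 0.0613 19.57
0.054 [ 0.49 -0.17 -1.8 ] 0.06132 0.0541 0.0613 19.87
0.056 [ 0.54 -2.6  -0.42] 0.06129 0.0558 0.0612 20.17
0.057 [-0.56 -4.56 -0.44] 0.06133 0.0566 0.0613 20.47
z 0.06136986058633668
```

Run:
```python
from h import *
p=np.array([.5701,.2830]); z=.0614; y=.057
for y in (.057,.058):
    robot.movel([*(p+d*y),z],.03)
    for i in range(2): f,m,s=force(5); print(round(y,4),f.round(2),m.round(3),round(z,5),((s['ee_pos'][:2]-p)@d).round(4),s['ee_pos'].round(4)[2],round(s['clock'],2))
s=snap('side'); 
c=s['color'][160:240,240:360]
cv2.imwrite('pics/c6.png',cv2.resize(c,None,fx=5,fy=5,interpolation=cv2.INTER_CUBIC)[:,:,::-1])
```

```text
0.057 [-0.13 -4.29 -1.7 ] [-1.075 -0.134  0.008] 0.0614 0.0569 0.0613 20.8
0.057 [ 0.09 -4.03 -2.08] [-1.061 -0.128 -0.025] 0.0614 0.057 0.0613 20.88
0.058 [ 0.21 -4.22 -2.25] [-1.098 -0.118 -0.03 ] 0.0614 0.058 0.0613 21.22
0.058 [ 0.36 -4.9  -1.66] [-1.119 -0.11   0.006] 0.0614 0.058 0.0613 21.3
```

View pics/c6.png

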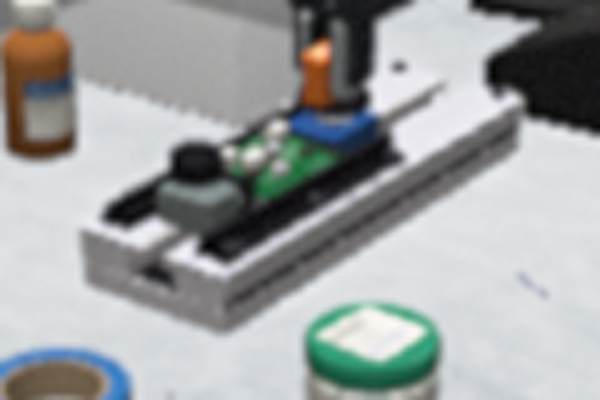

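The side view shows the clamp's blue jaw (340,125) against the board, and the board at the stop (200,190). The push is about 4.6 N, so I'll press and turn now.

Run:
```python
from h import *
p=np.array([.5701,.2830]); q=p+d*.058; z=.0613
def rep(t):
    f,m,s=force(4); print(t,f.round(2),m.round(3),((s['ee_pos'][:2]-q)@d).round(4),((s['ee_pos'][:2]-q)@n).round(4),s['ee_pos'].round(4)[2],'w%.4f'%s['width'],round(s['clock'],2)); return f,m
robot.grip(0,90)
for dz in (.0015,.003,.0045): robot.movel([*q,z-dz],.02); f,m=rep(dz)
m0=m; yaw0=1.6383-np.pi
for a in (.2,.4):
    robot.movel([*q,z-.0045],.02,down(yaw0-a)); f,m=rep(a)
    if abs(m[2]-m0[2])>.4 or abs(f[0])>8: print('stop'); break
```

```text
0.0015 [-2.86 -6.02  5.79] [-1.45   0.545  0.012] -0.0 0.0001 0.0606 w0.0104 21.88
0.003 [-3.07 -6.92  8.17] [-1.526  0.738 -0.021] -0.0 0.0001 0.0594 w0.0099 22.2
0.0045 [-4.06 -6.61 10.6 ] [-1.652  0.92   0.035] -0.0 0.0001 0.0581 w0.0100 22.52
0.2 [-3.5  -6.68 10.41] [-1.579  0.866 -0.022] 0.0 0.0003 0.0583 w0.0098 22.93
0.4 [-3.29 -7.01 10.1 ] [-1.526  0.778 -0.033] 0.0 0.0004 0.0583 w0.0098 23.35
```

Run:
```python
from h import *
p=np.array([.5701,.2830]); q=p+d*.058; zc=.0555; yaw0=1.6383-np.pi
def rep(t):
    f,m,s=force(4); print(t,f.round(2),m.round(3),((s['ee_pos'][:2]-q)@d).round(4),((s['ee_pos'][:2]-q)@n).round(4),s['ee_pos'].round(4)[2],'w%.4f'%s['width'],round(s['clock'],2)); return f,m,s
for i in range(3):
    robot.movel([*q,zc],.02,down(yaw0-.4)); f,m,s=rep(zc)
    if f[2]>12.8: break
    zc-=.0006
m0=m
for a in (.65,.9,1.15,1.4,1.53):
    robot.movel([*q,zc],.02,down(yaw0-a)); f,m,s=rep(a)
    if abs(m[2]-m0[2])>.4 or abs(f[0])>10 or abs(f[1])>11: print('stop'); break
print(zc)
```

```text
0.0555 [-4.   -7.36 11.96] [-1.592  0.941 -0.011] 0.0001 0.0004 0.0572 w0.0105 23.67
0.0549 [-4.08 -6.97 13.22] [-1.628  1.007  0.004] 0.0001 0.0004 0.0567 w0.0102 23.98
0.65 [-3.8  -7.3  13.21] [-1.611  0.919 -0.044] 0.0001 0.0005 0.0568 w0.0103 24.45
0.9 [-3.85 -7.46 13.18] [-1.657  0.855 -0.008] 0.0 0.0007 0.0568 w0.0102 24.92
1.15 [-3.36 -7.42 13.09] [-1.704  0.742 -0.058] 0.0 0.0007 0.0568 w0.0097 25.38
1.4 [-3.02 -8.16 12.75] [-1.736  0.648 -0.027] -0.0001 0.0008 0.0568 w0.0098 25.85
1.53 [-3.01 -7.76 13.  ] [-1.772  0.617 -0.043] -0.0001 0.0009 0.0569 w0.0100 26.2
0.0549
```

Run:
```python
from h import *
p=np.array([.5701,.2830]); q=p+d*.058; yaw0=1.6383-np.pi; R=down(yaw0-1.565)
def rep(t):
    f,m,s=force(4); print(t,f.round(2),m.round(3),((s['ee_pos'][:2]-q)@d).round(4),((s['ee_pos'][:2]-q)@n).round(4),s['ee_pos'].round(4)[2],'w%.4f'%s['width'],round(s['clock'],2)); return f,m,s
robot.movel([*q,.0549],.02,R); rep('turn')
z=.0549
for i in range(9):
    z+=.0007; robot.movel([*q,z],.02); f,m,s=rep(round(z,4))
    if f[2]<0: break
```

```text
turn [-3.07 -7.83 13.  ] [-1.693  0.658  0.065] 0.0 0.0008 0.0569 w0.0098 26.52
0.0556 [-2.3  -7.48 11.89] [-1.663  0.576  0.051] 0.0 0.0008 0.0574 w0.0097 26.83
0.0563 [-2.32 -7.26 10.66] [-1.601  0.502  0.085] -0.0 0.0008 0.058 w0.0097 27.15
0.057 [-2.4  -6.86  9.63] [-1.591  0.424  0.079] 0.0 0.0008 0.0586 w0.0099 27.47
0.0577 [-0.59 -6.71  5.2 ] [-1.38   0.103  0.076] 0.0 0.0007 0.0588 w0.0100 27.78
0.0584 [ 1.09 -5.66 -0.23] [-1.138 -0.351  0.106] -0.0 0.0007 0.0588 w0.0101 28.1
```

Run:
```python
from h import *
p=np.array([.5701,.2830]); y=.058; z=.0584
for i in range(6):
    f,m,s=force(4); print(round(y,4),f.round(2),((s['ee_pos'][:2]-p)@d).round(4),s['ee_pos'].round(4)[2],round(s['clock'],2))
    if f[1]>-2: break
    y-=.0002; robot.movel([*(p+d*y),z],.02)
robot.grip(.036); st('open')
q=robot.read_state()['ee_pos']
robot.movel([q[0],q[1],.13],.08); robot.dwell(.2); st('up')
s=snap('wrist','w5')
cv2.imwrite('pics/c7.png',s['color'][:,:,::-1])
```

```text
0.058 [ 0.92 -5.68  0.  ] 0.058 0.0588 28.17
0.0578 [ 1.11 -5.02 -0.24] 0.0579 0.0588 28.48
0.0576 [ 2.43 -3.63  0.82] 0.0579 0.0588 28.8
0.0574 [ 3.68 -1.74  2.52] 0.0578 0.0588 29.12
open t29.48 p [0.5656 0.3404 0.0581] f [-0.97 -0.49  0.89] m [-0.051  0.03   0.002] w 0.0359 g 0.0
up t30.73 p [0.5654 0.3403 0.1294] f [-0.24  0.33  0.6 ] m [-0.048 -0.025 -0.016] w 0.0362 g 0.0
```

View pics/c7.png

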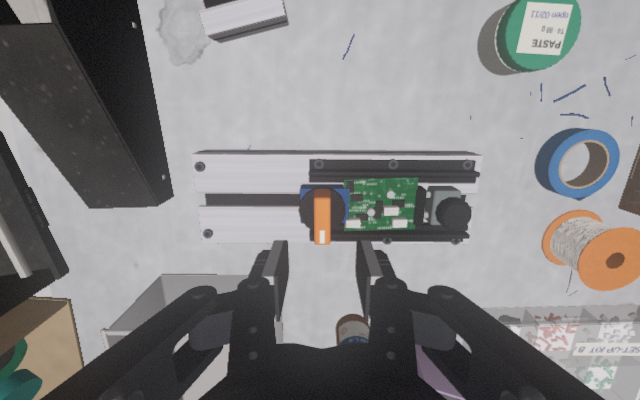

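The wrist view shows the handle square across the slot at (322,215). The jaw is against the board at (380,205), the board is on the pad at (422,207), and the gripper is clear.

```bash
python3 -c "
from h import *
print(robot.hand_in())"
```

```text
the job is handed in; nothing more can be done
None
```

The clamp is locked across the rail slot and holds the board against the end stop with about 5 N (estimated from the wrist force). The gripper is clear and the job is handed in; no verdict came back.

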